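# Reload the inspection stand under the magnifier

## Robot

A 6-joint arm with a two-finger parallel gripper is mounted at the origin on the work surface. World frame = base frame: x ahead of the robot, y to its left, z up, the work surface at z = 0. Lengths are in m, angles in rad, forces in N, time in s.
With the tool pointing down it reaches from about 0.35 to 0.85 m from the base axis. Payload 8.1 kg.
Tool frame: the origin (TCP) lies midway between the tips of the shut fingers; the grasp point (between the pads) lies 19 mm behind it; z points along the fingers, x is the direction in which the jaws open and shut, and the axes are right-handed (so a half turn about z gives the same grasp; the last joint's range is limited). The gripper opens to 85 mm and grips with 20 to 120 N. Pads are 22 mm wide; open, the fingers measure 114 mm over their backs; the gripper's body (76 mm by 85 mm) begins 54 mm behind the grasp point. The pads swing forward as they close: fully open they stand 13 mm farther back than shut.
Start: joints at [1.039, 0.13, 1.488, -0, 1.523, -0.085], TCP at [0.259, 0.541, 0.231] pointing down, gripper open.
Joint ranges: [-2.96, 2.96], [-0.89, 2.26], [0.02, 2.5], [-1.34, 4.48], [0, 2.73], [-2.66, 2.66]. Speed limits (rad/s): [2.39, 2.39, 2.79, 3.14, 3.14, 3.14].

## Interface

Orientations are given as a unit quaternion [w, x, y, z].
In Python, from cell import get_obs, snapshot, get_calibration, workorder, nets gives the robot as it stands.
- The arm moves only by the shell command python3 -m inch 'ROWS'. ROWS is JSON, a list of rows, each a list of 7 numbers: the finger opening in cm, from 0 to 8.54, then the shift along the tool's x, y, z in cm, then the turn, a rotation vector about the tool's x, y, z in rad. A call has 1 to 12 rows; each row is the pose to reach, as a shift and turn from the pose measured when the call began, along the tool's axes at that moment; what a row does not reach only later rows make up. A row lasts 1/8 s, in which the tool goes at most 62.5 mm and 10.7 degrees, less where a joint would pass 70% of its speed; a pose out of reach is approached as far as the arm can. A call with a gripper value outside its range is refused whole. The fingers move at their own pace and stop on an object; the grip force is fixed at half the most. Time passes only in rows, so rows that repeat a pose let the fingers close. It gives the time, the measured TCP pose, the force and the opening at its end, in the units of the state.
- get_obs(): the state, without advancing time (a new reading comes with each control period).
- snapshot(name): name is "side" or "top"; returns the picture (384x512x3 uint8, red, green, blue); there is no depth.
- get_calibration(name): a dict with "camera_matrix" (3x3 intrinsics, pixels), "R" (3x3) and "t" (3): a world point X has camera coordinates R X + t. Camera axes: x right, y down, z forward; pixel columns grow to the right and rows downward; lengths in m; the calibration is good to about 2 mm. A picture is of the moment at which its call begins. get_calibration takes no time and is no camera call.
- workorder.finish_job(): hands the job in, once; it reports no verdict.
Trained networks look in the newest picture that a camera, given by its name, has taken for a name from the list of things; names that differ only in an ending like _2 or _b are one class to them, and where a whole thing is asked for, a point or a joint stands for the part that bears it (a point fixed in the world has none). Each returns a list of dicts, best first, with "p" (0 to 1); they miss things now and then, are a little off and sometimes report something else, mostly with a low value. They report only what shows in the picture. A call takes as long as a camera call. They do not tell look-alikes from the thing itself.
- nets.trace(camera, target): "pixels" (384x512 bool, what is visible of it) and "bbox" ([left, top, right, bottom] in pixels, round what is visible of it).
The state is a dict: "time": time; "q": joint angles; "joint_velocities": joint speeds; "tau": joint torques, N m; "tool_pos": TCP position; "ee_rot": TCP orientation; "wrist_force": force on the tool from outside, world axes, zero at the start; "torque": the same for the moment, N m; "finger_gap": opening from 0.0 (shut) to 1.0 (fully open).
Only numpy, scipy, OpenCV 4.12 (cv2) and the standard library are available. Lean on these libraries where they do the work, as an engineer would, in place of code of your own. Each camera call takes 0.05 s, during which the arm holds its last target. There are 200 camera calls.

## Task

First swing the magnifier well aside, then lift the finished flanged housing off the stand's post and set it down gently in the grey tray, upright on its flange. Next thread the wide steel spacer and then the narrower steel collar on top of it down the post, both fully home, and swing the magnifier back to its stop so that the lens is over them. Leave the bottle, the screwdriver and the solid aluminium slug where they are.

Things in the scene. Friction and masses are not known exactly. Their poses are not given: they have to be found in the camera images.
- stand: Fixed inspection stand: dark steel base 130 x 250 x 20 mm (x, y, z), origin at the centre of its underside. On it, at y = -75 mm, an upright steel locating post 15 mm in diameter that rises 50 mm above the base (tip 70 mm above the bench; its last 6 mm taper to 7 mm diameter); at y = +75 mm a steel column 118 mm high overall, which carries the swinging magnifier.
- seat (a point): Foot of the locating post: the point on the post's axis on the top face of the stand's base, 20 mm above the bench.
- magnifier (a joint): Angle of the magnifier arm about the column's vertical axis, rad: 0 at its stop with the lens exactly over the post, growing counter-clockwise seen from above (lens travels toward the stand's +x side) to 1.7 at the other stop. It starts somewhere in 0 to 0.3. The hinge is slightly stiff (about 0.1 N m, some 2 N at the pin) and stays where it is left.
- magnifier_pivot (a point): On the column's axis, at the top of the hinge hub, 134 mm above the bench: centre about which the arm swings.
- magnifier_pin (a point): The arm's handle: an upright steel pin 12 mm in diameter standing 40 mm above the arm's bar, from 134 to 174 mm above the bench, 60 mm from the pivot axis between hub and lens. This point is on the pin's axis 20 mm below its top. The bar (16 mm wide, its top 134 mm above the bench) is under the pin; nothing else within 40 mm of it.
- lens (a point): Centre of the magnifier's lens, 127 mm above the bench, 150 mm from the pivot axis: a clear glass disc in a black round frame 88 mm in diameter and 14 mm high (120 to 134 mm above the bench).
- housing: Finished part, loose, at the start on the post resting on the stand's base: aluminium round flange 60 mm in diameter and 8 mm high with a round hub 34 mm in diameter above it, 40 mm high overall, bore 19 mm right through. About 0.12 kg. Origin at the centre of the flange's underside, z axis up through the hub.
- spacer: Wide steel ring lying flat on the bench: 54 mm outside diameter, 19 mm bore, 20 mm high, about 0.18 kg. Origin at the centre of its underside.
- spacer_mid (a point): Centre of the wide spacer, at half its height (10 mm above its underside).
- collar: Narrower steel ring lying flat on the bench: 40 mm outside diameter, 19 mm bore, 16 mm high, about 0.10 kg. Origin at the centre of its underside.
- collar_mid (a point): Centre of the collar, at half its height (8 mm above its underside).
- tray: Fixed grey open tray for finished parts, 140 x 130 x 30 mm outside (x, y, z), walls and floor 4 mm thick, empty. Origin at the centre of its underside.
- slug: Bystander: solid aluminium cylinder without a bore, 36 mm in diameter, 30 mm high, upright. Origin at the centre of its underside.
- bottle: Bystander: upright closed clear bottle, 56 mm in diameter, 130 mm high. Origin at the centre of its underside.
- screwdriver: Bystander: black-handled screwdriver 180 mm long lying along its x axis.
Mind the look-alikes: they are no part of the job. What is shaped like the spacer but pink or yellow is not meant. What is shaped like the housing but black is not meant.

How it is judged:
On the way, in this order (a step that is already met when the one before it is completed fails the run):
1. the magnifier is swung well aside (arm angle over 0.9 rad) (value of joint magnifier above 0.9 rad), for 0.1 s.
2. the housing stands upright in the grey tray, released (x of housing in the frame of tray between -0.05 and 0.05 m and y of housing in the frame of tray between -0.045 and 0.045 m and z of housing in the frame of tray below 0.008 m and angle between housing's own z axis and vertical below 0.12 rad and linear speed of housing below 0.03 m/s and contact force between the fingers and housing below 0.2 N), for 0.2 s.
3. the wide spacer is fully home on the post, released (horizontal distance between spacer_mid and seat below 0.005 m and z of spacer_mid in the frame of seat below 0.012 m and linear speed of spacer below 0.03 m/s and contact force between the fingers and spacer below 0.2 N), for 0.2 s.
4. the collar is on the post, down on the spacer, released (horizontal distance between each of spacer_mid, collar_mid and seat below 0.005 m and z of spacer_mid in the frame of seat below 0.012 m and linear speed of each of spacer, collar below 0.03 m/s and z of collar_mid in the frame of seat below 0.03 m and contact force between the fingers and collar below 0.2 N), for 0.2 s.
At the end, for the whole second after the job is handed in: Housing upright (0.12 rad) on the tray floor, within 50 mm (x) and 45 mm (y) of its centre; spacer and collar within 5 mm of the post axis, each within 2 mm of fully down (spacer on base, collar on spacer); all at rest; magnifier within 0.12 rad of its stop, lens within 20 mm of the post axis (x of housing in the frame of tray between -0.05 and 0.05 m and y of housing in the frame of tray between -0.045 and 0.045 m and z of housing in the frame of tray below 0.008 m and angle between housing's own z axis and vertical below 0.12 rad and linear speed of each of housing, spacer, collar below 0.03 m/s and horizontal distance between each of spacer_mid, collar_mid and seat below 0.005 m and z of spacer_mid in the frame of seat below 0.012 m and z of collar_mid in the frame of seat below 0.03 m and value of joint magnifier below 0.12 rad and horizontal distance between lens and seat below 0.02 m); the robot touches nothing.
It fails at once if the bottle, screwdriver or slug is moved more than 30 mm or the bottle or slug tipped (distance of any of bottle, screwdriver, slug from where it was at the start of the episode above 0.03 m or angle between any of bottle, slug's own z axis and vertical above 0.5 rad).
It fails at once if the housing is let fall (faster than 0.45 m/s with no finger on it, a drop of over 10 mm) (contact force between the fingers and housing below 0.2 N and linear speed of housing above 0.45 m/s).
It also fails if it takes over 72 s, if anything falls off the work surface, if the arm or the gripper's body presses on something with over 40 N, if the wrist force passes 120 N, or if a joint passes its speed limit or range.

## Working session

There is one attempt and no reset: what is moved stays moved. The work goes in short steps, Python scripts to look and compute and a shell command to move; the robot and the scene stay as the last step left them, time stands still between calls to the robot, and variables do not carry over. Pictures are saved under pics/ and viewed, about 8 in all and at most 12, crops included, and the job is handed in when it is done.

```bash
mkdir -p pics; ls; cat > h.py <<'E'
import numpy as np, cv2
from cell import get_obs, snapshot, get_calibration, workorder, nets
def cal(n):
    c=get_calibration(n); return np.array(c["camera_matrix"]),np.array(c["R"]),np.array(c["t"])
def proj(n,X):
    K,R,t=cal(n); p=K@(R@np.array(X,float)+t); return p[:2]/p[2]
def ray(n,uv):
    K,R,t=cal(n); d=R.T@np.linalg.inv(K)@np.array([uv[0],uv[1],1.]); return -R.T@t,d/np.linalg.norm(d)
def atz(n,uv,z):
    c,d=ray(n,uv); return c+d*(z-c[2])/d[2]
def save(n,f,crop=None,s=1):
    im=snapshot(n)
    if crop: l,t,r,b=crop; im=im[t:b,l:r]
    im=cv2.resize(im,None,fx=s,fy=s,interpolation=cv2.INTER_CUBIC); cv2.imwrite('pics/'+f,im[:,:,::-1])
E
python3 - <<'E'
from h import *
a=snapshot("side");b=snapshot("top")
cv2.imwrite('pics/a.png',a[:,:,::-1]);cv2.imwrite('pics/b.png',b[:,:,::-1])
np.set_printoptions(precision=4,suppress=True)
for n in("side","top"):
    K,R,t=cal(n);print(n,K[0],-R.T@t,R[2])
    for g in "stand housing spacer collar tray slug bottle screwdriver magnifier_pin lens magnifier".split():
        try:
            for r in nets.trace(n,g)[:4]: 
                ys,xs=np.nonzero(r["pixels"]);print(g,round(r["p"],2),r["bbox"],len(xs),round(xs.mean(),1),round(ys.mean(),1))
        except Exception as e: print(g,e)
o=get_obs();print(o)
E
```

```text
pics
side [392.444    0.     255.2757] [ 0.1013 -0.5027  0.8333] [ 0.4772  0.4643 -0.7461]
stand 0.64 [188.0, 148.4, 291.1, 235.1] 4741 241.2 189.6
stand 0.58 [251.2, 193.2, 272.4, 212.7] 327 260.7 204.4
housing 0.75 [280.8, 170.5, 298.9, 192.2] 323 292.3 179.9
housing 0.65 [250.9, 194.4, 272.6, 215.3] 292 260.8 204.5
spacer 0.91 [294.1, 327.5, 321.3, 358.1] 466 309.2 341.2
spacer 0.6 [372.6, 314.3, 401.3, 346.9] 541 384.7 329.0
spacer 0.59 [332.9, 289.0, 357.9, 310.7] 482 344.0 298.9
collar 0.73 [285.1, 270.3, 303.1, 289.2] 259 295.3 279.0
tray 0.82 [108.3, 147.2, 171.0, 196.3] 1870 140.0 171.3
tray 0.58 [288.3, 271.4, 306.5, 290.2] 212 295.2 278.9
slug 0.5 [316.6, 230.2, 334.8, 245.9] 196 322.7 238.1
bottle 0.74 [373.6, 213.0, 402.3, 255.4] 875 388.2 236.2
screwdriver 0.74 [184.9, 130.6, 221.0, 144.4] 214 199.3 136.5
screwdriver 0.33 [329.1, 284.7, 358.9, 311.1] 498 344.3 298.7
magnifier_pin 0.75 [208.1, 146.2, 283.9, 185.9] 1134 252.4 167.2
lens 0.81 [205.8, 148.3, 281.4, 187.0] 1177 252.5 167.3
magnifier 0.77 [207.4, 147.7, 283.5, 182.9] 1215 251.4 167.1
top [454.6148   0.     25
[... 1046 characters left out ...]

lens 0.65 [196.6, 160.4, 268.6, 204.1] 1086 242.5 181.9
lens 0.43 [188.2, 159.4, 280.0, 228.8] 3601 232.5 197.3
lens 0.24 [316.6, 221.1, 330.6, 233.5] 105 324.3 227.0
magnifier 0.95 [199.5, 164.0, 270.7, 206.6] 1055 243.1 181.3
{'time': 1.2, 'q': array([ 1.0386,  0.1304,  1.4882,  0.    ,  1.523 , -0.0854]), 'joint_velocities': array([ 0.0008, -0.0011,  0.0016, -0.0008,  0.0002, -0.0006]), 'tau': array([ -0.0013, -56.9304, -50.0862,  -0.0003,   0.0016,   0.    ]), 'tool_pos': array([0.2592, 0.5411, 0.2313]), 'ee_rot': array([-0.    ,  0.8462,  0.5329, -0.    ]), 'wrist_force': array([-1.0973, -0.9376,  0.5019]), 'torque': array([ 0.0009,  0.0248, -0.0063]), 'finger_gap': 1.0069016587551443}
```

```bash
python3 - <<'E'
from h import *
a=cv2.imread('pics/a.png');b=cv2.imread('pics/b.png')
cv2.imwrite('pics/a2.png',cv2.resize(a[110:370,100:420],None,fx=2.3,fy=2.3,interpolation=cv2.INTER_CUBIC))
cv2.imwrite('pics/b2.png',cv2.resize(b[110:290,100:420],None,fx=2.5,fy=2.5,interpolation=cv2.INTER_CUBIC))
E
```

```text
(no output)
```

View pics/a2.png

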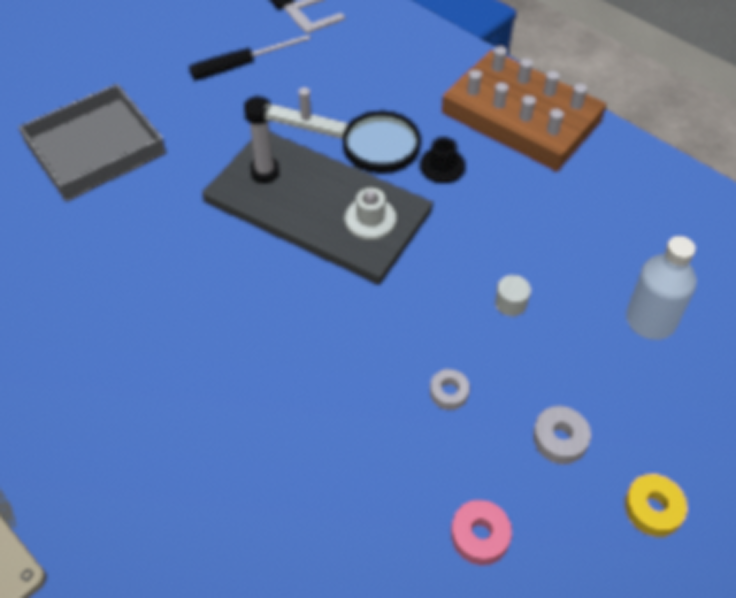

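View pics/b2.png

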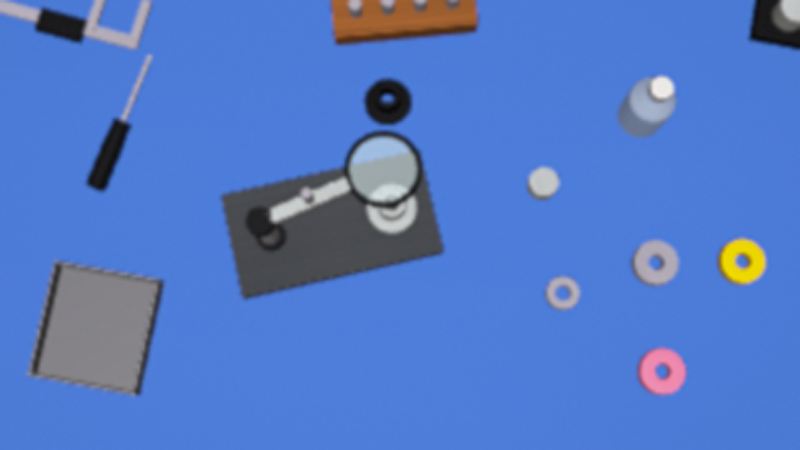

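The side view shows the housing on the stand at (261,205), with its black look-alike at (292,180). The steel spacer is at (344,299), and the pink and yellow look-alikes are at (309,341) and (385,329). The collar is at (295,279), the slug at (322,238) and the tray at (140,171). The top view agrees: housing (257,194), spacer (362,214), collar (325,227), pink about (365,258), yellow (397,214). I choose the aluminium housing and the steel rings. Next I measure positions from both views.

```bash
cat >> h.py <<'E'
def blob(im,uv,r=24):
    """centroid of the non-blue blob nearest uv"""
    hsv=cv2.cvtColor(im,cv2.COLOR_RGB2HSV); m=~((hsv[...,0]>100)&(hsv[...,0]<125)&(hsv[...,1]>120))
    m=m.astype(np.uint8); m=cv2.morphologyEx(m,cv2.MORPH_CLOSE,np.ones((5,5)))
    n,l,st,c=cv2.connectedComponentsWithStats(m); i=1+np.argmin(np.hypot(*(c[1:]-uv).T)); return c[i],st[i]
def tri(uvs):
    A=np.zeros((3,3));b=np.zeros(3)
    for n,uv in uvs.items():
        c,d=ray(n,uv);P=np.eye(3)-np.outer(d,d);A+=P;b+=P@c
    X=np.linalg.solve(A,b); return X,{n:np.round(proj(n,X)-uv,2) for n,uv in uvs.items()}
def tool():
    o=get_obs();q=o["ee_rot"];from scipy.spatial.transform import Rotation as Ro
    return np.array(o["tool_pos"]),Ro.from_quat([q[1],q[2],q[3],q[0]]).as_matrix()
def go(xyz,yaw):
    """row shift (cm) and turn to bring TCP to xyz, tool down, tool x at world angle yaw (mod pi, nearest)"""
    from scipy.spatial.transform import Rotation as Ro
    p,R=tool(); best=None
    for y in (yaw,yaw+np.pi):
        x=np.array([np.cos(y),np.sin(y),0]);T=np.c_[x,np.cross([0,0,-1],x),[0,0,-1]]
        v=Ro.from_matrix(R.T@T).as_rotvec()
        if best is None or np.linalg.norm(v)<np.linalg.norm(best): best=v
    return np.round(R.T@(np.array(xyz)-p)*100,2),np.round(best,3)
E
python3 - <<'E'
from h import *
np.set_printoptions(precision=4,suppress=True)
a=cv2.imread('pics/a.png')[:,:,::-1].copy();b=cv2.imread('pics/b.png')[:,:,::-1].copy()
for k,(s,t) in dict(spacer=((344,299),(362,214.5)),collar=((295,279),(325,227)),slug=((323,238),(317,183)),tray=((140,171),(138.5,240.6))).items():
    cs,ss=blob(a,s);ct,st=blob(b,t);print(k,cs,ss,ct,st,*tri(dict(side=cs,top=ct)))
A=lambda u,v:(100+u/2.3,110+v/2.3)
B=lambda u,v:(100+u/2.5,110+v/2.5)
for k,(s,t) in dict(pintop=((304,91),(306.5,193)),hubtop=((257,104),(259,217)),lens=((381,140),(384,168)),houstop=((371,195),(392,202)),bottletop=((681,244),(662,86))).items():
    print(k,*tri(dict(side=A(*s),top=B(*t))))
for z in(0,.02):
  print('base z',z,[atz('top',B(*p),z)[:2] for p in((222,195),(243,297),(442,250))],[atz('side',A(*p),z)[:2] for p in((204,195),(379,277),(433,205))])
print('tray rim',[atz('top',B(*p),.03)[:2] for p in((57,262),(162,281),(139,394),(32,375))])
E
```

```text
spacer [343.9038 298.5151] [332 286  26  26 530] [361.8577 214.7189] [353 206  19  19 281] [ 0.5344 -0.3592  0.0127] {'side': array([ 0.34, -0.05]), 'top': array([-0.18,  0.18])}
collar [295.0593 278.6815] [286 270  19  19 270] [324.5633 226.7658] [318 220  14  14 158] [ 0.4976 -0.2463  0.0101] {'side': array([ 0.19, -0.04]), 'top': array([-0.1 ,  0.12])}
slug [322.4268 237.8618] [315 229  16  19 246] [316.8143 182.7643] [311 176  13  14 140] [ 0.6315 -0.2239  0.0165] {'side': array([ 0.36, -0.06]), 'top': array([-0.21,  0.22])}
tray [139.7014 170.9069] [ 108  146   64   51 1912] [137.5671 240.8128] [ 111  214   54   54 2153] [0.4525 0.3164 0.0109] {'side': array([-0.14,  0.03]), 'top': array([ 0.07, -0.12])}
pintop [0.5865 0.0493 0.1742] {'side': array([-0.11,  0.02]), 'top': array([ 0.06, -0.08])}
hubtop [0.5659 0.106  0.133 ] {'side': array([ 0.38, -0.08]), 'top': array([-0.21,  0.3 ])}
lens [ 0.6234 -0.0328  0.1294] {'side': array([ 0.29, -0.06]), 'top': array([-0.17,  0.21])}
houstop [ 0.597  -0.0419  0.0664] {'side': array([-0.08,  0.02]), 'top': array([ 0.04, -0.05])}
bottletop [ 0.7196 -0.3473  0.1325] {'side': array([ 0.37, -0.05]), 'top': array([-0.23,  0.18])}
base z 0 [array([0.6169, 0.1694]), array([0.4906, 0.1396]), array([ 0.5497, -0.1027])] [array([0.4979, 0.1466]), array([ 0.5559, -0.0942]), array([ 0.6806, -0.0679])]
base z 0.02 [array([0.6131, 0.1661]), array([0.4886, 0.1368]), array([ 0.5469, -0.1021])] [array([0.4884, 0.1311]), array([ 0.545, -0.104]), array([ 0.6667, -0.0783])]
tray rim [array([0.5283, 0.3597]), array([0.5062, 0.2327]), array([0.3726, 0.2542]), array([0.3939, 0.3815])]
```

```bash
python3 -c "
from h import *
print(go((.5860,.0500,.21),np.radians(22)),go((.5860,.0500,.145),np.radians(22)))"
```

```text
(array([-30.17,  50.69,   2.13]), array([-0.  ,  0.  ,  0.74])) (array([-30.17,  50.69,   8.63]), array([-0.  ,  0.  ,  0.74]))
```

```bash
python3 -m inch '[[5,-30.2,50.7,1,0,0,0.74],[5,-30.2,50.7,1,0,0,0.74],[5,-30.2,50.7,1,0,0,0.74],[5,-30.2,50.7,1,0,0,0.74],[5,-30.2,50.7,1,0,0,0.74],[5,-30.2,50.7,1,0,0,0.74],[5,-30.2,50.7,1,0,0,0.74],[5,-30.2,50.7,1,0,0,0.74],[5,-30.2,50.7,1,0,0,0.74],[5,-30.2,50.7,1,0,0,0.74],[5,-30.2,50.7,1,0,0,0.74]]'
python3 - <<'E'
from h import *
print(go((.5860,.0500,.145),np.radians(22)))
s=snapshot("side");t=snapshot("top")
im=np.hstack([cv2.resize(s[110:240,170:310],None,fx=2.8,fy=2.8),cv2.resize(t[130:260,170:310],None,fx=2.8,fy=2.8)])
cv2.imwrite('pics/c.png',im[:,:,::-1])
E
```

```text
time: 2.58
tool_pos: [0.5866, 0.0476, 0.2209]
ee_rot: [0.0, 0.982, 0.189, -0.0]
wrist_force: [0.3, 0.5, 0.4]
finger_gap: 0.588
(array([ 0.03, -0.25,  7.59]), array([ 0.   ,  0.001, -0.003]))
```

View pics/c.png

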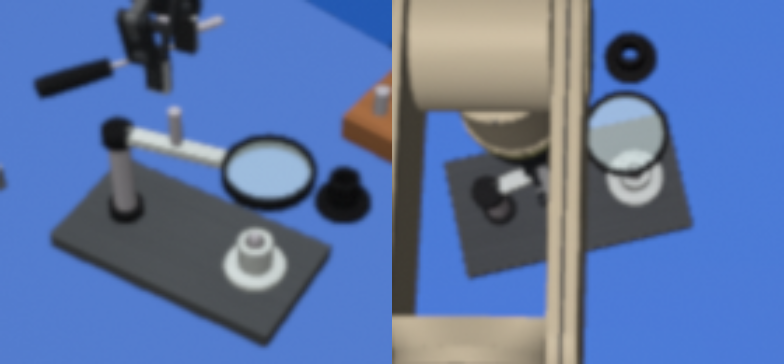

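The side crop shows the open fingers above the pin (pin top at about (175,112) in the crop), in line with it. I descend next.

```bash
python3 -m inch '[[5,0,-0.2,4,0,0,0],[5,0,-0.2,7.6,0,0,0],[5,0,-0.2,7.6,0,0,0],[2.2,0,-0.2,7.6,0,0,0],[2.2,0,-0.2,7.6,0,0,0],[2.2,0,-0.2,7.6,0,0,0]]'
python3 - <<'E'
from h import *
pv=np.array([.5645,.106]);p,R=tool();d=p[:2]-pv;h0=np.arctan2(d[1],d[0]);print(np.hypot(*d),np.degrees(h0))
for k in range(1,11):
    h=h0+k*.12;print(*go((*(pv+.060*np.array([np.cos(h),np.sin(h)])),p[2]),h+np.pi/2))
E
```

```text
time: 3.42
tool_pos: [0.5859, 0.0519, 0.1468]
ee_rot: [-0.0, 0.982, 0.191, 0.001]
wrist_force: [-0.2, -0.0, -0.7]
finger_gap: 0.256
0.058173439928156746 -68.43976212960501
[0.72 0.14 0.  ] [ 0.    -0.002 -0.113]
[1.43 0.02 0.  ] [ 0.001 -0.002 -0.233]
[ 2.12 -0.19  0.  ] [ 0.001 -0.002 -0.353]
[ 2.77 -0.48  0.01] [ 0.001 -0.002 -0.473]
[ 3.39 -0.84  0.01] [ 0.001 -0.002 -0.593]
[ 3.97 -1.28  0.01] [ 0.001 -0.002 -0.713]
[ 4.48 -1.78  0.01] [ 0.001 -0.002 -0.833]
[ 4.93 -2.34  0.01] [ 0.001 -0.002 -0.953]
[ 5.31 -2.95  0.01] [ 1.000e-03 -2.000e-03 -1.073e+00]
[ 5.62 -3.6   0.01] [ 0.002 -0.002 -1.193]
```

```bash
python3 -m inch '[[2.2,0.7,0.15,0,0,0,-0.12],[2.2,1.45,0,0,0,0,-0.24],[2.2,2.1,-0.2,0,0,0,-0.36],[2.2,2.8,-0.5,0,0,0,-0.48],[2.2,3.4,-0.85,0,0,0,-0.6],[2.2,4,-1.3,0,0,0,-0.72],[2.2,4.5,-1.8,0,0,0,-0.84],[2.2,4.95,-2.35,0,0,0,-0.96],[2.2,5.3,-2.95,0,0,0,-1.08],[2.2,5.6,-3.6,0,0,0,-1.2],[2.2,5.6,-3.6,0,0,0,-1.2]]'
python3 -m inch '[[3.5,0,0,0,0,0,0],[4,0,0,-4,0,0,0],[5,0,0,-8,0,0,0],[7,0,0,-10,0,0,0]]'
python3 - <<'E'
from h import *
print(go((.5975,-.0415,.20),np.radians(100)))
s=snapshot("side");t=snapshot("top")
im=np.hstack([cv2.resize(s[110:240,170:310],None,fx=2.8,fy=2.8),cv2.resize(t[130:260,170:310],None,fx=2.8,fy=2.8)])
cv2.imwrite('pics/d.png',im[:,:,::-1])
E
```

```text
time: 4.8
tool_pos: [0.6247, 0.1065, 0.1476]
ee_rot: [0.001, 0.703, 0.711, 0.001]
wrist_force: [-0.8, -0.4, -0.0]
finger_gap: 0.258
time: 5.3
tool_pos: [0.6254, 0.1064, 0.2508]
ee_rot: [0.002, 0.703, 0.711, 0.003]
wrist_force: [0.4, 0.5, 0.6]
finger_gap: 0.782
(array([-14.76,  -2.99,   5.04]), array([ 0.007, -0.   , -0.164]))
```

View pics/d.png

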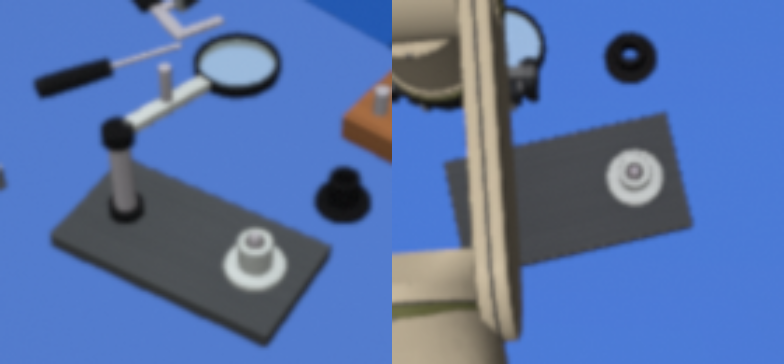

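The lens is swung aside, with the arm pointing roughly along world +x (about 1.3 rad). The housing and the post tip are in clear view at side (261,194) and top (256,191). I locate the post and housing more precisely.

```bash
python3 - <<'E'
from h import *
np.set_printoptions(precision=4,suppress=True)
t=snapshot("top");s=snapshot("side")
for n,im,c in(("top",t,(257,193)),("side",s,(261,203))):
    g=im.min(2); m=(g>110).astype(np.uint8)
    k,l,st,ce=cv2.connectedComponentsWithStats(m);i=1+np.argmin(np.hypot(*(ce[1:]-c).T))
    cnt=max(cv2.findContours((l==i).astype(np.uint8),cv2.RETR_EXTERNAL,cv2.CHAIN_APPROX_NONE)[0],key=len)
    e=cv2.fitEllipse(cnt);print(n,ce[i],st[i],e,atz(n,e[0],.028))
print('post tip',tri(dict(top=(256.4,191.4),side=(261.4,194.3))))
print(go((.5975,-.0415,.14),np.radians(100)))
E
```

```text
top [256.2226 192.8659] [246 183  21  21 328] ((256.239501953125, 192.85494995117188), (19.60932159423828, 19.6773681640625), 124.22779846191406) [ 0.5977 -0.0397  0.028 ]
side [260.4822 202.7563] [249 191  24  23 394] ((260.4891052246094, 202.71202087402344), (21.663352966308594, 22.007369995117188), 2.764638662338257) [ 0.5999 -0.0369  0.028 ]
post tip (array([ 0.5959, -0.0416,  0.0686]), {'top': array([ 0.32, -0.4 ]), 'side': array([-0.57,  0.11])})
(array([-14.76,  -2.85,  10.63]), array([ 0.002, -0.   , -0.163]))
```

```bash
python3 -m inch '[[7,-14.65,-2.85,4,0,0,-0.16],[7,-14.65,-2.85,4,0,0,-0.16],[7,-14.65,-2.85,8,0,0,-0.16],[7,-14.65,-2.85,12,0,0,-0.16],[7,-14.65,-2.85,12,0,0,-0.16]]'
python3 - <<'E'
from h import *
print(go((.5975,-.0402,.031),np.radians(100)))
s=snapshot("side");t=snapshot("top")
im=np.hstack([cv2.resize(s[130:240,200:310],None,fx=3.5,fy=3.5),cv2.resize(t[140:250,200:310],None,fx=3.5,fy=3.5)])
cv2.imwrite('pics/e.png',im[:,:,::-1])
E
```

```text
time: 6.12
tool_pos: [0.5928, -0.0402, 0.1198]
ee_rot: [-0.004, 0.644, 0.765, -0.002]
wrist_force: [0.1, -0.5, 0.2]
finger_gap: 0.82
(array([-0.12,  0.54,  8.87]), array([-0.009, -0.004, -0.004]))
```

View pics/e.png

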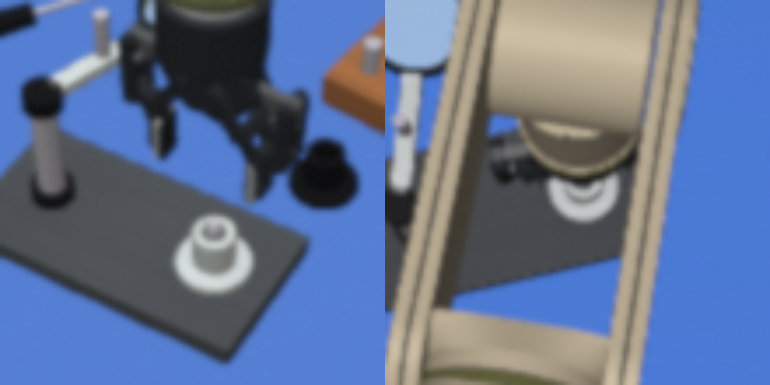

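The fingers straddle the housing axis (side crop: fingertips (162,150) and (255,195), hub at (213,235)). I descend and grip.

```bash
python3 -m inch '[[6.5,-0.1,0.5,2,0,0,0],[6.5,-0.1,0.5,5,0,0,0],[6.5,-0.1,0.5,7.5,0,0,0],[6.5,-0.1,0.5,8.8,0,0,0],[6.5,-0.1,0.5,8.8,0,0,0],[3,-0.1,0.5,8.8,0,0,0],[2,-0.1,0.5,8.8,0,0,0],[2,-0.1,0.5,8.8,0,0,0],[2,-0.1,0.5,8.8,0,0,0],[2,-0.1,0.5,8.8,0,0,0]]'
python3 -c "
from h import *
print(tool()[0],go((.5975,-.0402,.031),np.radians(100)))"
```

```text
time: 7.48
tool_pos: [0.6035, -0.0403, 0.0396]
ee_rot: [0.001, 0.644, 0.765, 0.001]
wrist_force: [-0.2, 0.9, 5.9]
finger_gap: 0.369
[ 0.60352039 -0.04031498  0.03962965] (array([ 0.11, -0.59,  0.86]), array([ 0.003,  0.   , -0.003]))
```

The pose had not settled when I computed the shift, so the grip is 6 mm off. I'll open, correct and re-grip.

```bash
python3 -m inch '[[5.5,0,0,0,0,0,0],[5.5,0,0,0,0,0,0],[5.5,0.1,-0.6,0.7,0,0,0],[5.5,0.1,-0.6,0.7,0,0,0],[5.5,0.1,-0.6,0.7,0,0,0],[2,0.1,-0.6,0.7,0,0,0],[2,0.1,-0.6,0.7,0,0,0],[2,0.1,-0.6,0.7,0,0,0],[2,0.1,-0.6,0.7,0,0,0]]'
python3 -c "
from h import *
t=snapshot('side')
print(tool()[0],get_obs()['finger_gap'],get_obs()['wrist_force'],go((.5975,-.0402,.031),np.radians(100)))
cv2.imwrite('pics/f.png',cv2.resize(t[130:240,200:310],None,fx=4,fy=4)[:,:,::-1])"
```

```text
time: 8.6
tool_pos: [0.598, -0.0404, 0.0331]
ee_rot: [0.001, 0.644, 0.765, 0.002]
wrist_force: [0.3, -0.2, 3.7]
finger_gap: 0.372
[ 0.59794972 -0.0403763   0.0330671 ] 0.36869348165857485 [ 1.0697557  -0.29049331  3.03143988] (array([ 0.03, -0.04,  0.21]), array([ 0.004,  0.   , -0.003]))
```

View pics/f.png

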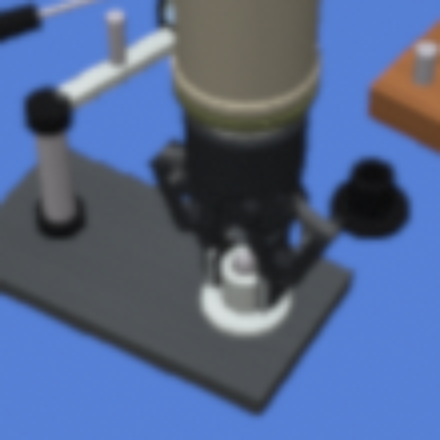

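```bash
python3 -m inch '[[2,0,0,-2,0,0,0],[2,0,0,-4,0,0,0],[2,0,0,-6,0,0,0],[2,0,0,-8,0,0,0],[2,0,0,-10,0,0,0],[2,0,0,-11,0,0,0],[2,0,0,-11,0,0,0]]'
python3 -c "
from h import *
print(tool()[0],get_obs()['finger_gap'],get_obs()['wrist_force'],go((.45,.02,.145),np.radians(100)),go((.451,.309,.12),np.radians(100)))"
```

```text
time: 9.52
tool_pos: [0.5981, -0.0405, 0.1441]
ee_rot: [0.002, 0.644, 0.765, 0.002]
wrist_force: [-1.0, 0.5, -0.6]
finger_gap: 0.371
[ 0.59807924 -0.04052318  0.14414298] 0.37127970982473735 [-1.01416099  0.48332025 -0.6431265 ] (array([  8.49, -13.55,  -0.17]), array([ 0.006,  0.001, -0.003])) (array([36.95, -8.53,  2.34]), array([ 0.006,  0.001, -0.003]))
```

```bash
python3 -m inch '[[2,2.4,-4,0,0,0,0],[2,5,-8,0,0,0,0],[2,8,-12.5,0,0,0,0],[2,12,-13.5,0,0,0,0],[2,16,-13.5,0,0,0,0],[2,20,-12.8,0,0,0,0],[2,24,-11.5,0,0,0,0],[2,28,-10.5,0,0,0,0],[2,32,-9.5,0,0,0,0],[2,35,-8.8,1,0,0,0],[2,37,-8.5,2.4,0,0,0],[2,37,-8.5,2.4,0,0,0]]'
python3 - <<'E'
from h import *
s=snapshot("side");t=snapshot("top")
print(tool()[0],get_obs()['finger_gap'],go((.451,.309,.0185),np.radians(100)))
im=np.hstack([cv2.resize(s[110:230,80:200],None,fx=3.2,fy=3.2),cv2.resize(t[190:310,80:200],None,fx=3.2,fy=3.2)])
cv2.imwrite('pics/g.png',im[:,:,::-1])
E
```

```text
time: 11.02
tool_pos: [0.4493, 0.3097, 0.1167]
ee_rot: [0.001, 0.643, 0.766, -0.0]
wrist_force: [-0.6, -0.8, -1.6]
finger_gap: 0.369
[0.450608   0.30886131 0.11849265] 0.3690758929759777 (array([ 0.02,  0.  , 10.  ]), array([ 0.004,  0.002, -0.002]))
```

View pics/g.png

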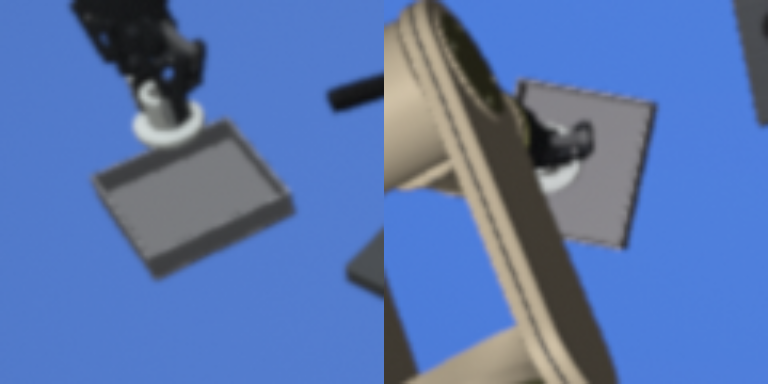

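The housing is gripped upright and hangs above the tray centre. I lower it gently and release.

```bash
python3 -m inch '[[2,0,0,3,0,0,0],[2,0,0,6,0,0,0],[2,0,0,8.5,0,0,0],[2,0,0,9.6,0,0,0],[2,0,0,10,0,0,0],[2,0,0,10.15,0,0,0],[2,0,0,10.15,0,0,0],[2,0,0,10.15,0,0,0]]'
python3 -m inch '[[2.8,0,0,0,0,0,0],[3.8,0,0,0,0,0,0],[4.8,0,0,0,0,0,0],[5.2,0,0,0,0,0,0],[5.2,0,0,-4,0,0,0],[5.2,0,0,-9,0,0,0],[5.2,0,0,-13,0,0,0],[5.2,0,0,-13,0,0,0]]'
python3 -c "
from h import *
print(tool()[0],go((.535,-.3595,.10),np.radians(55)))"
```

```text
time: 12.12
tool_pos: [0.4516, 0.3091, 0.0178]
ee_rot: [0.002, 0.644, 0.765, 0.002]
wrist_force: [-1.1, -1.0, -1.7]
finger_gap: 0.371
time: 13.12
tool_pos: [0.4534, 0.3106, 0.1525]
ee_rot: [0.004, 0.644, 0.765, 0.005]
wrist_force: [-0.7, 0.7, -0.1]
finger_gap: 0.606
[0.45339685 0.31060372 0.15248769] (array([-67.42,  -3.52,   5.12]), array([ 0.012, -0.006,  0.783]))
```

```bash
python3 -c "
from h import *
print(tool()[0],go((.5345,-.3592,.11),0.0))"
```

```text
[0.45339685 0.31060372 0.15248769] (array([-67.38,  -3.56,   4.12]), array([ 0.011,  0.008, -1.398]))
```

```bash
python3 -m inch '[[8,-6,-3.5,0,0,0,0.18],[8,-12,-3.5,0,0,0,0.36],[8,-18,-3.5,0,0,0,0.54],[8,-24,-3.5,0,0,0,0.72],[8,-30,-3.5,0,0,0,0.9],[8,-36,-3.5,0,0,0,1.08],[8,-42,-3.5,0,0,0,1.26],[8,-48,-3.5,0,0,0,1.44],[8,-54,-3.5,0,0,0,1.6],[8,-60,-3.5,2,0,0,1.74],[8,-66,-3.5,3,0,0,1.74],[8,-67.4,-3.55,3,0,0,1.74]]'
python3 - <<'E'
from h import *
np.set_printoptions(precision=4,suppress=True)
s=snapshot("side");t=snapshot("top")
for n,im,c in(("top",t,(256,193)),("side",s,(261,203))):
    cv2.imwrite(f'pics/post_{n}.png',im[:,:,::-1])
print(tool()[0],go((.5345,-.3592,.012),0.0),get_obs()['q'])
im=np.hstack([cv2.resize(s[100:350,80:370],None,fx=1.35,fy=1.35,interpolation=2),cv2.resize(t[130:380,80:370],None,fx=1.35,fy=1.35)])
im2=np.hstack([cv2.resize(s[180:222,235:290],None,fx=7.1,fy=6,interpolation=2),cv2.resize(t[170:212,230:285],None,fx=7.1,fy=6,interpolation=2)])
w=im.shape[1];im2=cv2.resize(im2,(w,im2.shape[0]));cv2.imwrite('pics/i.png',np.vstack([im,im2])[:,:,::-1])
E
```

```text
time: 14.62
tool_pos: [0.5326, -0.362, 0.1174]
ee_rot: [-0.003, 1.0, -0.0, 0.004]
wrist_force: [0.6, 1.1, 0.0]
finger_gap: 0.939
[ 0.5335 -0.3603  0.1194] (array([-0.01, -0.06, 10.74]), array([-0.005, -0.01 ,  0.001])) [-0.6795  0.3151  1.4833  0.0107  1.3382 -0.6831]
```

View pics/i.png

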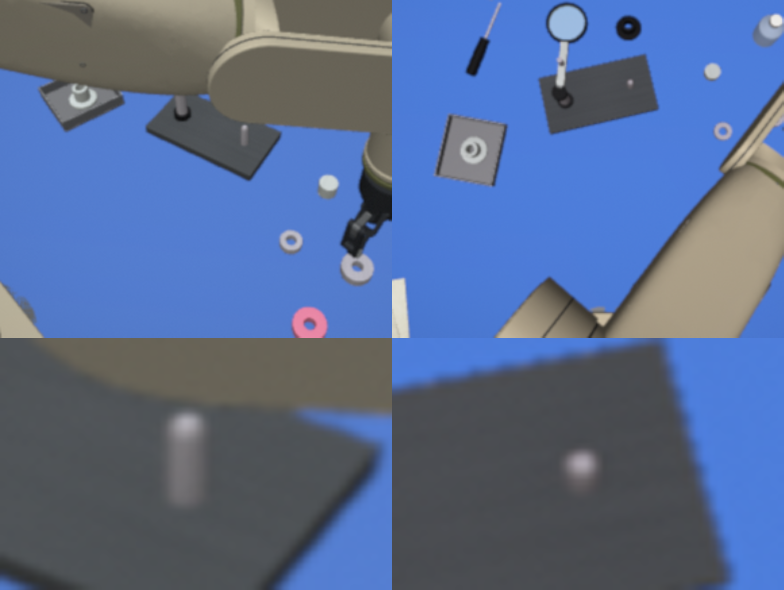

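The housing stands upright in the tray (top about (473,150) in the upper right panel). The bare post is visible in both lower panels. I measure the post from these pictures.

```bash
python3 - <<'E'
from h import *
np.set_printoptions(precision=4,suppress=True)
cs={}
for n,(l,t,r,b) in dict(top=(249,182,263,198),side=(255,190,267,207)).items():
    im=cv2.imread(f'pics/post_{n}.png').astype(float); w=im[t:b,l:r].sum(2)
    bg=np.median(w);w=np.clip(w-bg-40,0,120)
    ys,xs=np.mgrid[t:b,l:r];c=np.array([(xs*w).sum(),(ys*w).sum()])/w.sum();cs[n]=c
    # model silhouettes: post (x,y) by matching centroid of rendered hull
    def cen(X):
        P=[proj(n,(X[0]+rr*np.cos(a),X[1]+rr*np.sin(a),z)) for rr,z in((.0075,.02),(.0075,.064),(.0035,.07)) for a in np.arange(0,6.28,.2)]
        h=cv2.convexHull(np.array(P,np.float32)*64);m=cv2.moments(h);return np.array([m['m10'],m['m01']])/m['m00']/64
    from scipy.optimize import fsolve
    print(n,c,'post',fsolve(lambda X:cen(X)-c,[.598,-.041]))
print(tri(cs))
# same model per view for spacer, collar from first pictures
for k,r,hh,uv in (('spacer',.027,.02,dict(side=(343.9,298.5),top=(361.86,214.72))),('collar',.02,.016,dict(side=(295.06,278.68),top=(324.56,226.77))),):
  for n,c in uv.items():
    def cen(X):
        P=[proj(n,(X[0]+r*np.cos(a),X[1]+r*np.sin(a),z)) for z in(0,hh) for a in np.arange(0,6.28,.1)]
        m=cv2.moments(cv2.convexHull(np.array(P,np.float32)*64));return np.array([m['m10'],m['m01']])/m['m00']/64
    print(k,n,fsolve(lambda X:cen(X)-c,[.53,-.3]))
print(go((.5345,-.3592,.001),0.0))
E
```

```text
top [256.0216 190.727 ] post [ 0.6014 -0.0392]Traceback (most recent call last):
  File "<stdin>", line 13, in <module>
    res = _root_hybr(_wrapped_func, x0, args, jac=fprime, **options)
    retval = _minpack._hybrd(func, x0, args, 1, xtol, maxfev,
                             ml, mu, epsfcn, factor, diag)
    return func(*fargs)
  File "<stdin>", line 13, in <lambda>
  File "<stdin>", line 10, in cen
  File "h.py", line 6, in proj
    K,R,t=cal(n); p=K@(R@np.array(X,float)+t); return p[:2]/p[2]
          ~~~^^^
  File "h.py", line 4, in cal
    c=get_calibration(n); return np.array(c["camera_matrix"]),np.array(c["R"]),np.array(c["t"])
ValueError: time passes only in moves, steps and waits
```

```bash
python3 - <<'E'
s=open('h.py').read().replace("def cal(n):","import functools\n@functools.lru_cache\ndef cal(n):",1);open('h.py','w').write(s)
E
cat > m.py <<'E'
from h import *
from scipy.optimize import fsolve
np.set_printoptions(precision=4,suppress=True)
cs={}
def mod(n,rz,c):
    def cen(X):
        P=[proj(n,(X[0]+rr*np.cos(a),X[1]+rr*np.sin(a),z)) for rr,z in rz for a in np.arange(0,6.28,.15)]
        m=cv2.moments(cv2.convexHull(np.array(P,np.float32)*64));return np.array([m['m10'],m['m01']])/m['m00']/64
    return fsolve(lambda X:cen(X)-c,[.55,-.1])
for n,(l,t,r,b) in dict(top=(249,182,263,198),side=(255,190,267,207)).items():
    im=cv2.imread(f'pics/post_{n}.png').astype(float); w=im[t:b,l:r].sum(2)
    w=np.clip(w-np.median(w)-40,0,60)
    ys,xs=np.mgrid[t:b,l:r];c=np.array([(xs*w).sum(),(ys*w).sum()])/w.sum();cs[n]=c
    print(n,c,'post',mod(n,((.0075,.02),(.0075,.064),(.0035,.07)),c))
print(tri(cs))
for k,r,hh,uv in (('spacer',.027,.02,dict(side=(343.9,298.5),top=(361.86,214.72))),('collar',.02,.016,dict(side=(295.06,278.68),top=(324.56,226.77))),):
  for n,c in uv.items(): print(k,n,mod(n,((r,0),(r,hh)),c))
print(go((.5345,-.3592,.001),0.0))
E
python3 m.py
```

```text
top [256.0026 190.8506] post [ 0.601  -0.0391]
side [260.3516 197.6845] post [ 0.6032 -0.0331]
(array([ 0.5987, -0.0386,  0.0513]), {'top': array([-0.21,  0.27]), 'side': array([ 0.37, -0.08])})
spacer side [ 0.5354 -0.3579]
spacer top [ 0.5353 -0.3601]
collar side [ 0.4983 -0.2453]
collar top [ 0.4981 -0.2468]
(array([-0.03, -0.05, 11.84]), array([-0.005, -0.01 ,  0.001]))
```

```bash
python3 -m inch '[[8,0,0,4,0,0,0],[8,0,0,8,0,0,0],[8,0,-0.1,10.5,0,0,0],[8,0,-0.1,11.6,0,0,0],[8,0,-0.1,11.8,0,0,0],[4,0,-0.1,11.8,0,0,0],[4,0,-0.1,11.8,0,0,0],[4,0,-0.1,11.8,0,0,0],[4,0,-0.1,11.8,0,0,0]]'
python3 - <<'E'
from h import *
s=snapshot('side')
o=get_obs();print(tool()[0],o['finger_gap'],o['wrist_force'])
cv2.imwrite('pics/j.png',cv2.resize(s[230:350,280:420],None,fx=3.2,fy=3.2,interpolation=2)[:,:,::-1])
E
```

```text
time: 15.85
tool_pos: [0.5361, -0.3597, 0.0037]
ee_rot: [-0.001, 1.0, 0.001, 0.007]
wrist_force: [-0.2, 0.8, 7.4]
finger_gap: 0.597
[ 0.53613455 -0.35971979  0.003692  ] 0.5951332786098367 [-0.79540562  0.23043013  6.52764201]
```

View pics/j.png

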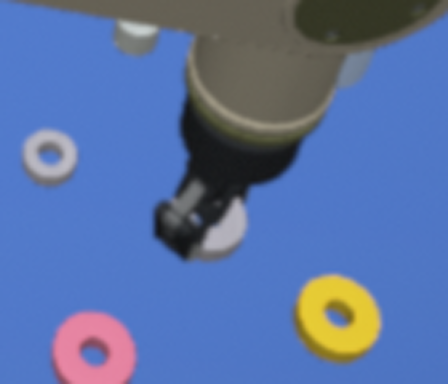

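Gripped: the 50.8 mm gap for the 54 mm ring has the same offset as the hub grip. The spacer lies centred between the fingers, and the pink and yellow rings are clear of the gripper. I lift and carry it to the post.

```bash
python3 -m inch '[[4,0,0,-3,0,0,0],[4,0,0,-6,0,0,0],[4,0,0,-9,0,0,0],[4,0,0,-10.5,0,0,0],[4,0,0,-10.5,0,0,0]]'
python3 -c "
from h import *
o=get_obs();print(tool()[0],o['finger_gap'],o['wrist_force'],go((.599,-.039,.095),0))"
```

```text
time: 16.52
tool_pos: [0.5355, -0.3607, 0.1101]
ee_rot: [-0.001, 1.0, 0.001, 0.008]
wrist_force: [0.8, 0.1, -1.4]
finger_gap: 0.598
[ 0.53547649 -0.3606791   0.11010889] 0.5977287584871654 [ 0.79805577  0.11791937 -1.37608527] (array([  6.36, -32.16,   1.65]), array([-0.001, -0.015,  0.001]))
```

```bash
python3 -m inch '[[4,0.8,-4,0,0,0,0],[4,1.6,-8.5,0,0,-0.01,0],[4,2.5,-13,0,0,-0.015,0],[4,3.5,-18,0,0,-0.015,0],[4,4.5,-23,0,0,-0.015,0],[4,5.5,-27.5,0,0,-0.015,0],[4,6.2,-31,1,0,-0.015,0],[4,6.35,-32.15,1.6,0,-0.015,0],[4,6.35,-32.15,1.6,0,-0.015,0],[4,6.35,-32.15,1.6,0,-0.015,0]]'
python3 - <<'E'
from h import *
s=snapshot("side");t=snapshot("top")
for n,im in(("top",t),("side",s)):cv2.imwrite(f'pics/sp_{n}.png',im[:,:,::-1])
o=get_obs();print(tool()[0],o['finger_gap'],go((.599,-.039,.095),0))
im=np.hstack([cv2.resize(s[155:225,225:295],None,fx=5.6,fy=5.6,interpolation=2),cv2.resize(t[155:225,220:290],None,fx=5.6,fy=5.6,interpolation=2)])
cv2.imwrite('pics/k.png',im[:,:,::-1])
E
```

```text
time: 17.77
tool_pos: [0.5986, -0.0403, 0.0951]
ee_rot: [-0.0, 1.0, 0.0, -0.0]
wrist_force: [0.5, -0.6, -1.3]
finger_gap: 0.596
[ 0.59897284 -0.04048012  0.09574322] 0.5970451993056083 (array([ 0.  , -0.15,  0.07]), array([-0.001, -0.001, -0.001]))
```

View pics/k.png

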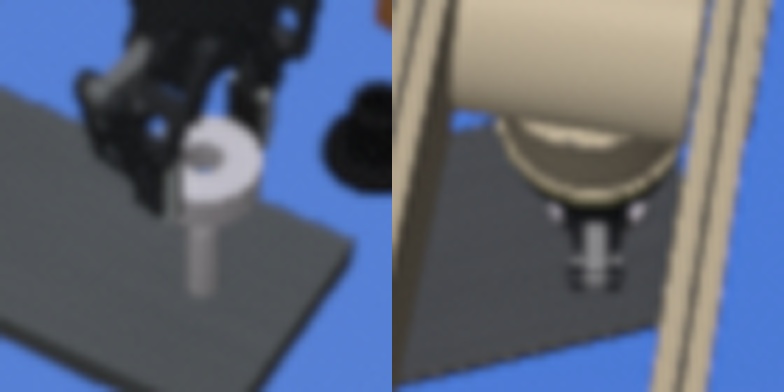

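```bash
python3 - <<'E'
from h import *
np.set_printoptions(precision=4,suppress=True)
S=cv2.imread('pics/sp_side.png').astype(float).sum(2); P=cv2.imread('pics/post_side.png').astype(float).sum(2)
print('ring');print(S[172:196,255:275].astype(int))
print('post');print(P[188:212,255:268].astype(int))
zt=.0957-.0037+.02
print('pred hole',proj('side',(.599,-.0405,zt)),'post base c',proj('side',(.599,-.0395,.02)),'tip',proj('side',(.599,-.0395,.07)))
E
```

```text
ring
[[147 151 149 120  96  93 169 296 389 373 256 130  74  77  96 152 244 295
  286 344]
 [130 134 130 108  90 111 218 340 402 373 256 127  72  73  78 111 176 235
  283 357]
 [124 123 116 103  87 139 266 385 418 378 259 131  73  71  70  84 135 202
  279 360]
 [118 114 111 100 103 193 340 446 463 419 307 182 103  77  71  86 135 211
  283 365]
 [129 115 114 127 184 301 446 528 538 508 429 327 223 133  83  86 143 217
  288 369]
 [151 113 132 226 337 430 524 561 567 557 529 485 399 290 178 109 144 220
  301 389]
 [144 103 168 327 479 534 562 573 574 571 568 555 523 457 337 202 164 241
  328 404]
 [125 107 208 378 515 548 551 558 570 573 575 574 566 543 476 342 223 265
  356 413]
 [105 119 248 392 462 464 468 489 530 554 571 576 573 574 548 459 304 296
  374 419]
 [ 91 119 230 343 372 367 379 400 438 495 553 576 576 578 570 515 397 358
  400 426]
 [ 93 122 209 287 318 329 344 358 375 438 526 568 577 579 579 558 493 425
  421 426]
 [113 164 238 296 313 323 337 346 364 427 520 566 574 578 581 570 520 437
  423 426]
 [147 217 303 370 360 343 349 367 395 469 544 573 576 578 581 563 510 443
 
[... 1657 characters left out ...]
246 247]
 [246 248 257 294 341 351 338 313 280 247 245 245 245]
 [246 248 257 295 339 349 336 311 280 247 245 249 246]
 [245 245 259 293 338 345 335 311 278 247 242 248 246]
 [246 245 254 291 336 344 329 306 272 244 241 243 246]
 [242 244 255 288 332 338 323 304 272 243 242 244 244]
 [245 247 254 283 323 329 320 296 269 248 245 245 244]
 [245 248 250 268 297 309 299 281 256 246 241 246 245]
 [247 248 248 253 262 267 265 255 245 242 243 245 245]
 [248 249 249 249 249 249 246 246 243 241 240 245 244]
 [241 249 246 250 246 248 246 246 246 244 243 243 242]
 [242 242 246 246 248 248 250 249 249 245 246 246 242]]
pred hole [261.4852 182.1393] post base c [260.9602 205.3232] tip [261.085  193.0045]
```

The side view shows the spacer held level above the post, laterally aligned to about 0.3 mm and about 2 mm short in depth. I shift about 1.2 mm in both x and y and start down slowly.

```bash
python3 -m inch '[[4,0.12,-0.12,0,0,0,0],[4,0.12,-0.12,1,0,0,0],[4,0.12,-0.12,1.8,0,0,0],[4,0.12,-0.12,2.3,0,0,0],[4,0.12,-0.12,2.7,0,0,0],[4,0.12,-0.12,3,0,0,0],[4,0.12,-0.12,3,0,0,0]]'
python3 -c "
from h import *
o=get_obs();print(tool()[0],o['finger_gap'],o['wrist_force'],o['torque'],go((.6002,-.0393,.0245),0))"
```

```text
time: 18.75
tool_pos: [0.6001, -0.0392, 0.0655]
ee_rot: [-0.0, 1.0, -0.0, 0.0]
wrist_force: [0.1, 0.1, -2.2]
finger_gap: 0.597
[ 0.6001044  -0.03919085  0.06554618] 0.5969838704086553 [ 0.12366768  0.09587494 -2.20482639] [0.02369635 0.05079369 0.03766655] (array([0.01, 0.01, 4.1 ]), array([-0.001, -0.001, -0.   ]))
```

No contact force, and the spacer is past the taper. I continue down.

```bash
python3 -m inch '[[4,0,0,1,0,0,0],[4,0,0,2,0,0,0],[4,0,0,3,0,0,0],[4,0,0,3.6,0,0,0],[4,0,0,3.9,0,0,0],[4,0,0,4.05,0,0,0],[4,0,0,4.05,0,0,0],[4,0,0,4.05,0,0,0]]'
python3 -c "
from h import *
o=get_obs();print(tool()[0],o['finger_gap'],o['wrist_force'],o['torque'])"
```

```text
time: 19.75
tool_pos: [0.6004, -0.0392, 0.0254]
ee_rot: [-0.0, 1.0, -0.0, 0.001]
wrist_force: [0.8, -0.5, -2.8]
finger_gap: 0.6
[ 0.60040192 -0.03918823  0.0254169 ] 0.599855794640614 [ 0.75958748 -0.45890987 -2.82768638] [-0.0356486  -0.01217189 -0.02280861]
```

```bash
python3 -m inch '[[5.6,0,0,0,0,0,0],[6.6,0,0,0,0,0,0],[7,0,0,0,0,0,0],[7,0,0,-4,0,0,0],[7,0,0,-9,0,0,0],[7,0,0,-10,0,0,0],[7,0,0,-10,0,0,0]]'
python3 -c "
from h import *
o=get_obs();print(tool()[0],o['finger_gap'],o['wrist_force'],go((.4985,-.2465,.10),0))"
```

```text
time: 20.62
tool_pos: [0.601, -0.0394, 0.1264]
ee_rot: [-0.0, 1.0, -0.0, 0.002]
wrist_force: [-0.6, -0.4, 0.0]
finger_gap: 0.818
[ 0.60101885 -0.03936651  0.12642083] 0.8178606885734525 [-0.59176831 -0.36691448  0.01229946] (array([-10.25,  20.72,   2.6 ]), array([-0.   , -0.003, -0.   ]))
```

```bash
python3 -m inch '[[7,-2.5,5,0,0,0,0],[7,-5,10,0,0,0,0],[7,-7.5,15,1,0,0,0],[7,-9.5,19,2,0,0,0],[7,-10.25,20.7,2.6,0,0,0],[7,-10.25,20.7,2.6,0,0,0],[7,-10.25,20.7,2.6,0,0,0]]'
python3 - <<'E'
from h import *
np.set_printoptions(precision=4,suppress=True)
s=snapshot("side");t=snapshot("top")
for n,im in(("top",t),("side",s)):cv2.imwrite(f'pics/h_{n}.png',im[:,:,::-1])
o=get_obs();print(tool()[0],o['finger_gap'],go((.4983,-.246,.004),0))
im=np.hstack([cv2.resize(s[155:305,210:330],None,fx=3.3,fy=3.3,interpolation=2),cv2.resize(t[155:305,220:340],None,fx=3.3,fy=3.3,interpolation=2)])
cv2.imwrite('pics/l.png',im[:,:,::-1])
E
```

```text
time: 21.5
tool_pos: [0.4989, -0.2452, 0.0996]
ee_rot: [-0.001, 1.0, 0.0, 0.001]
wrist_force: [1.1, 0.1, -0.5]
finger_gap: 0.823
[ 0.4993 -0.2451  0.1002] 0.8170669565377369 (array([-0.14,  0.09,  9.62]), array([-0.001, -0.004,  0.001]))
```

View pics/l.png

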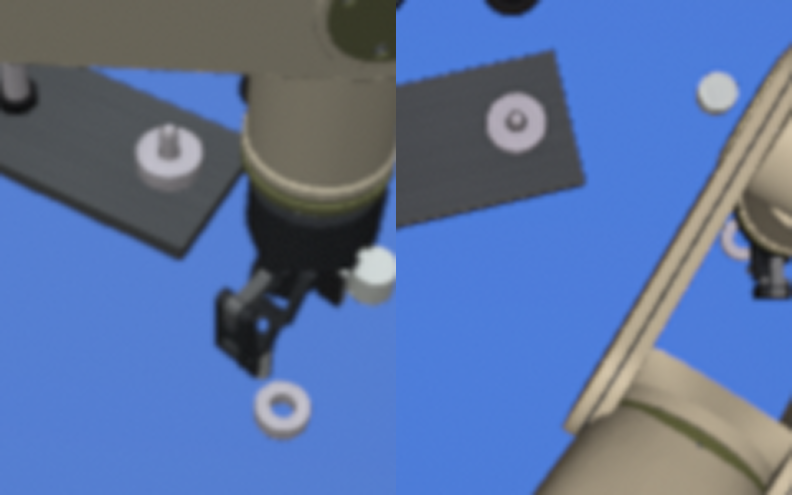

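The spacer is down on the base around the post (side crop (168,155)). The collar is untouched under the gripper at (282,407). I descend on it.

```bash
python3 -m inch '[[6.5,-0.1,0.1,4,0,0,0],[6.5,-0.1,0.1,7,0,0,0],[6.5,-0.1,0.1,9,0,0,0],[6.5,-0.1,0.1,9.6,0,0,0],[6.5,-0.1,0.1,9.6,0,0,0],[3,-0.1,0.1,9.6,0,0,0],[2.5,-0.1,0.1,9.6,0,0,0],[2.5,-0.1,0.1,9.6,0,0,0],[2.5,-0.1,0.1,9.6,0,0,0],[2.5,-0.1,0.1,9.6,0,0,0]]'
python3 -c "
from h import *
o=get_obs();print(tool()[0],o['finger_gap'],o['wrist_force'],o['torque'])"
```

```text
time: 22.85
tool_pos: [0.4999, -0.2468, 0.0061]
ee_rot: [0.0, 1.0, 0.001, 0.003]
wrist_force: [-1.8, 1.8, 5.8]
finger_gap: 0.431
[ 0.49992075 -0.24681356  0.00613742] 0.43072648742235625 [-1.80370864  1.76636536  5.80298249] [ 0.29676228  0.30838023 -0.00478816]
```

```bash
python3 -m inch '[[2.5,0,0,-3,0,0,0],[2.5,0,0,-6,0,0,0],[2.5,0,0,-9,0,0,0],[2.5,0,0,-10.5,0,0,0],[2.5,0,0,-10.5,0,0,0]]'
python3 -c "
from h import *
o=get_obs();print(tool()[0],o['finger_gap'],o['wrist_force'],go((.6002,-.0393,.098),0))"
```

```text
time: 23.48
tool_pos: [0.5001, -0.2473, 0.1125]
ee_rot: [0.001, 1.0, 0.001, 0.004]
wrist_force: [-0.0, -0.1, -1.1]
finger_gap: 0.432
[ 0.50014209 -0.24732033  0.11252939] 0.43156529342262173 [-0.04762543 -0.10008089 -1.08919418] (array([ 10.02, -20.79,   1.49]), array([ 0.002, -0.009,  0.001]))
```

```bash
python3 -m inch '[[2.5,2,-4,0,0,0,0],[2.5,4,-8,0,0,-0.01,0],[2.5,6,-12.5,0,0,-0.01,0],[2.5,8,-17,0,0,-0.01,0],[2.5,9.5,-20,1,0,-0.01,0],[2.5,10,-20.8,1.5,0,-0.01,0],[2.5,10,-20.8,1.5,0,-0.01,0],[2.5,10,-20.8,1.5,0,-0.01,0],[2.5,10,-20.8,1.5,0,-0.01,0]]'
python3 - <<'E'
from h import *
np.set_printoptions(precision=4,suppress=True)
s=snapshot("side");S=s.astype(float).sum(2)
p,_=tool();print(p,go((.6002,-.0393,.0455),0),get_obs()['wrist_force'])
zt=p[2]-.0061+.016;print(zt,'pred',proj('side',(p[0],p[1],zt)))
print(S[174:194,254:272].astype(int))
cv2.imwrite('pics/n.png',cv2.resize(s[155:225,225:295],None,fx=6,fy=6,interpolation=2)[:,:,::-1])
E
```

```text
time: 24.6
tool_pos: [0.5999, -0.0405, 0.0982]
ee_rot: [0.001, 1.0, -0.0, -0.0]
wrist_force: [1.0, 0.0, -0.9]
finger_gap: 0.436
[ 0.6    -0.0404  0.0983] (array([ 0.02, -0.12,  5.28]), array([ 0.003,  0.001, -0.   ])) [ 0.5496 -0.4445 -1.1453]
0.10821785456099435 pred [261.7132 182.9173]
[[183 193 141 109 107  96 114 179 270 303 184  79  72  72  79 126 214 283]
 [241 269 179 109 102 109 183 291 362 341 194  81  74  68  68  98 178 261]
 [210 239 176 114 101 133 249 367 406 355 198  83  69  72  72  96 172 258]
 [150 161 134 103  95 162 301 423 444 382 227 111  81  70  75 105 180 263]
 [127 119 105  92 108 221 383 498 517 468 351 268 181 103  75 110 191 283]
 [106 109 101  85 130 279 449 550 570 552 514 462 351 230 134 116 198 298]
 [ 90  90  95  88 135 285 450 535 556 558 563 551 500 409 290 169 205 318]
 [ 78  91  94  96 146 252 367 423 450 485 528 561 566 536 445 266 223 330]
 [ 75  79 103 128 185 255 305 344 369 400 451 526 576 579 515 360 285 357]
 [ 79  86 130 193 235 266 291 326 349 364 397 486 571 589 545 440 373 400]
 [ 84  94 157 238 270 277 297 336 363 370 397 484 573 589 550 472 421 419]
 [ 81  96 171 251 283 288 323 373 407 425 460 528 585 585 533 453 426 426]
 [ 88  97 171 255 281 308 385 447 481 517 547 574 585 550 470 407 416 423]
 [ 87 102 171 252 284 335 453 530 552 566 576 576 545 472 385 367 411 425]
 [ 92 104 170 253 284 337 459 538 555 553 542 504 443 373 329 353 405 423]
 [102 102 172 254 278 306 396 459 467 452 425 389 349 312 296 320 370 405]
 [139 123 187 261 281 287 334 373 379 368 348 329 311 287 274 279 307 348]
 [204 184 232 285 300 309 332 347 345 341 326 311 291 273 262 256 265 285]
 [243 241 267 296 314 339 367 372 357 333 316 289 265 258 256 255 256 256]
 [261 275 314 353 366 390 446 455 409 353 358 337 294 264 254 255 254 255]]
```

View pics/n.png

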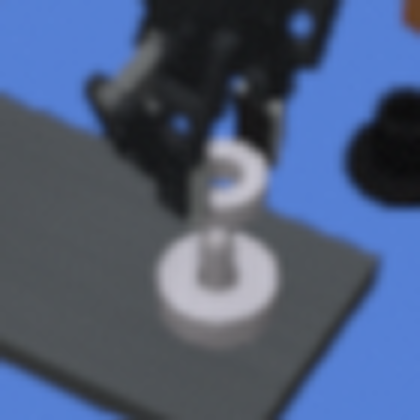

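The collar is held level above the post tip. It needs about 1.5 mm in +y, then down slowly.

```bash
python3 -m inch '[[2.5,0,-0.15,0,0,0,0],[2.5,0,-0.15,1,0,0,0],[2.5,0,-0.15,1.8,0,0,0],[2.5,0,-0.15,2.3,0,0,0],[2.5,0,-0.15,2.7,0,0,0],[2.5,0,-0.15,3,0,0,0],[2.5,0,-0.15,3,0,0,0]]'
python3 -c "
from h import *
o=get_obs();print(tool()[0],o['finger_gap'],o['wrist_force'],o['torque'],go((.6002,-.0389,.0475),0))"
```

```text
time: 25.52
tool_pos: [0.5999, -0.0389, 0.0681]
ee_rot: [0.001, 1.0, -0.0, -0.001]
wrist_force: [-0.1, 0.0, -0.8]
finger_gap: 0.431
[ 0.59993201 -0.03887286  0.06812109] 0.4306157236997724 [-0.11357944  0.01764526 -0.75615859] [ 0.01823916 -0.01103807  0.00740142] (array([ 0.03, -0.  ,  2.06]), array([ 0.003,  0.001, -0.   ]))
```

```bash
python3 -m inch '[[2.5,0,0,0.7,0,0,0],[2.5,0,0,1.3,0,0,0],[2.5,0,0,1.8,0,0,0],[2.5,0,0,2.05,0,0,0],[2.5,0,0,2.1,0,0,0],[2.5,0,0,2.1,0,0,0]]'
python3 -c "
from h import *
o=get_obs();print(tool()[0],o['finger_gap'],o['wrist_force'],o['torque'])"
```

```text
time: 26.28
tool_pos: [0.6, -0.039, 0.0473]
ee_rot: [0.001, 1.0, -0.0, -0.0]
wrist_force: [-0.2, 0.3, -0.2]
finger_gap: 0.433
[ 0.60004426 -0.03895109  0.04726732] 0.433050328217143 [-0.15035131  0.30170456 -0.1809429 ] [-0.01456647 -0.00386599  0.00179306]
```

```bash
python3 -m inch '[[4,0,0,0,0,0,0],[5,0,0,0,0,0,0],[5.5,0,0,0,0,0,0],[5.5,0,0,-4,0,0,0],[5.5,0,0,-9,0,0,0],[5.5,0,0,-14,0,0,0],[5.5,-8,8,-18,0,0,0],[5.5,-10,10,-18,0,0,0],[5.5,-10,10,-18,0,0,0]]'
python3 - <<'E'
from h import *
np.set_printoptions(precision=4,suppress=True)
s=snapshot("side");t=snapshot("top")
for n,im in(("top",t),("side",s)):cv2.imwrite(f'pics/q_{n}.png',im[:,:,::-1])
p,_=tool();print(p)
im=np.hstack([cv2.resize(s[115:235,190:310],None,fx=3.3,fy=3.3,interpolation=2),cv2.resize(t[125:245,180:300],None,fx=3.3,fy=3.3,interpolation=2)])
cv2.imwrite('pics/o.png',im[:,:,::-1])
print(go((.6245,.106,.225),np.radians(90)))
E
```

```text
time: 27.4
tool_pos: [0.4989, -0.1405, 0.2293]
ee_rot: [0.002, 1.0, -0.001, 0.001]
wrist_force: [1.5, -0.0, 0.7]
finger_gap: 0.646
[ 0.4994 -0.1403  0.229 ]
(array([ 12.43, -24.67,   0.32]), array([ 0.002, -0.004,  1.568]))
```

```bash
python3 - <<'E'
from h import *
np.set_printoptions(precision=4,suppress=True)
pv=np.array([.5645,.106])
print('pin side',atz('side',(228.9,133.6),.174),'top',atz('top',(205.9,175.2),.174))
uv={}
for n in('side','top'):
    im=snapshot(n);cv2.imwrite(f'pics/q_{n}.png',im[:,:,::-1])
    for r in nets.trace(n,'lens')[:2]:
        ys,xs=np.nonzero(r['pixels']);print(n,'lens',r['p'],r['bbox'],xs.mean(),ys.mean())
    for g in('spacer','collar'):
        for r in nets.trace(n,g)[:4]:
            ys,xs=np.nonzero(r['pixels']);print(n,g,round(r['p'],2),r['bbox'],xs.mean(),ys.mean())
    print(n,'pred post', proj(n,(.6,-.039,.02)),'spacer mid',proj(n,(.6,-.039,.03)),'collar mid',proj(n,(.6,-.039,.048)))
E
```

```text
pin side [0.6238 0.1001 0.174 ] top [0.6192 0.0955 0.174 ]
side lens 0.67 [206.9, 124.2, 241.5, 166.2] 225.4009324009324 147.47785547785548
side spacer 0.66 [251.1, 195.5, 270.1, 211.6] 261.7090909090909 206.65454545454546
side spacer 0.65 [294.3, 325.2, 320.2, 358.8] 308.67785234899327 341.33053691275165
side spacer 0.57 [369.9, 313.0, 402.1, 344.6] 384.91222030981066 329.38209982788294
side collar 0.6 [255.4, 190.8, 268.1, 207.3] 263.3611111111111 199.52777777777777
side pred post [261.08   205.0196] spacer mid [261.1051 202.6252] collar mid [261.1512 198.2287]
top lens 0.93 [194.3, 132.6, 224.5, 204.5] 208.03286384976525 157.75023474178403
top lens 0.19 [135.5, 132.4, 161.2, 180.0] 145.0949152542373 166.8406779661017
top spacer 0.83 [356.6, 250.9, 376.5, 266.4] 364.0 258.216
top spacer 0.66 [249.9, 189.4, 264.7, 201.1] 255.75 196.42857142857142
top spacer 0.65 [387.5, 207.1, 407.8, 223.5] 395.9076923076923 214.1153846153846
top pred post [256.052  192.5775] spacer mid [256.0123 191.9844] collar mid [255.9392 190.8952]
```

```bash
python3 - <<'E'
from h import *
S=cv2.imread('pics/q_side.png').astype(float).sum(2);print(S[188:216,248:275].astype(int))
T=cv2.imread('pics/q_top.png').astype(float).sum(2);print(T[180:206,243:270].astype(int))
for n in('side','top'):print([proj(n,(.5995,-.0388,z)).round(1) for z in(.02,.04,.056,.07)])
print(go((.624,.100,.225),np.radians(85)))
E
```

```text
[[ 75  73  72  82  94 107 103  90  85 109 175 241 257 261 261 268 286 309
  330 348 372 399 415 424 426 426 423]
 [ 75  73  72  78  89 103 100  97 118 141 203 245 259 259 258 257 259 264
  274 289 309 339 373 404 418 424 426]
 [ 70  74  74  73  83  96  97 103 153 207 249 283 296 295 290 276 264 261
  260 260 265 281 309 349 382 400 411]
 [ 77  81  82  72  75  80  97 140 212 261 308 392 420 420 404 376 343 310
  277 259 258 256 267 285 309 330 350]
 [ 87  96  88  77  66  85 134 210 261 279 355 486 534 540 528 513 494 441
  364 289 259 255 254 258 261 273 286]
 [ 83  90  85  80  71  93 164 247 282 273 340 481 556 564 541 532 554 542
  487 380 283 257 256 255 255 257 257]
 [ 90  84  88  82  77  97 171 258 286 270 316 447 528 532 489 477 540 575
  558 481 342 264 255 254 254 255 253]
 [108  90  88  86  81  98 172 261 287 267 303 414 476 473 427 406 484 566
  580 535 412 305 261 252 252 250 250]
 [115  87  87  84  78 103 181 267 285 263 286 376 421 415 373 357 438 553
  588 563 488 391 302 259 252 249 249]
 [128  96  92  82  81 102 176 261 286 262 276 353 379 368 344 343 434 554
  592 576
[... 4556 characters left out ...]
 228 229 227 225 227 225 223 220 221 222 224 231 236 228 223 217 213
  232 337 475 530 537 527 461 345 425]
 [227 226 225 224 223 223 221 220 223 220 221 218 217 219 219 221 219 221
  274 396 508 536 534 507 417 354 478]
 [223 227 223 224 226 224 221 221 221 221 224 221 221 221 224 221 221 235
  322 462 526 537 528 473 355 372 502]
 [226 224 227 224 225 225 223 222 224 222 224 224 225 227 224 223 220 247
  363 498 534 535 509 418 331 427 519]]
[array([260.9, 205.1]), array([260.9, 200.3]), array([261. , 196.3]), array([261. , 192.8])]
[array([256. , 192.7]), array([255.9, 191.5]), array([255.8, 190.6]), array([255.8, 189.7])]
(array([ 12.38, -23.76,   0.14]), array([ 0.   ,  0.003, -1.483]))
```

The collar sits concentrically on the spacer in both pixel dumps: its lower rim is at side row 202.4, against 202.0 expected when home. I go to the pin and swing back.

```bash
python3 -m inch '[[5,0,-4,0,0,0,-0.18],[5,1,-9,0,0,0,-0.36],[5,3,-14,0,0,0,-0.54],[5,6,-18,0,0,0,-0.72],[5,9,-21,0,0,0,-0.9],[5,11.5,-23,0,0,0,-1.08],[5,12.4,-23.8,0,0,0,-1.26],[5,12.4,-23.8,0,0,0,-1.44],[5,12.4,-23.8,0,0,0,-1.48],[5,12.4,-23.8,0,0,0,-1.48],[5,12.4,-23.8,0,0,0,-1.48]]'
python3 - <<'E'
from h import *
np.set_printoptions(precision=4,suppress=True)
s=snapshot('side');cv2.imwrite('pics/r_side.png',s[:,:,::-1])
print(tool()[0],go((.624,.100,.146),np.radians(85)))
print('pin top pred',proj('side',(.624,.100,.174)),'base',proj('side',(.624,.1,.134)))
print(s.astype(int).sum(2)[126:152,216:242])
E
```

```text
time: 29.28
tool_pos: [0.6242, 0.1006, 0.2261]
ee_rot: [0.0, 0.738, 0.674, -0.001]
wrist_force: [-0.1, 0.1, -0.1]
finger_gap: 0.585
[0.6242 0.1005 0.2262] (array([-0.03, -0.  ,  8.02]), array([-0.002,  0.002, -0.003]))
pin top pred [228.9822 133.5677] base [229.7932 145.1887]
[[413 413 414 413 413 413 413 414 415 424 441 455 465 472 487 508 511 503
  455 408 409 413 413 404 375 302]
 [413 413 413 415 416 413 418 436 451 468 494 514 509 489 461 438 421 428
  421 411 414 413 410 385 312 210]
 [416 417 416 423 443 455 455 480 500 504 492 465 444 423 410 406 397 401
  412 412 416 413 402 353 240 153]
 [427 445 459 470 499 520 502 483 458 436 417 410 409 404 406 411 410 411
  414 415 413 409 384 303 183 177]
 [473 496 515 499 481 462 437 423 418 411 402 404 409 414 413 414 413 413
  413 416 413 406 360 244 155 244]
 [493 468 454 432 417 415 407 406 412 414 413 421 430 428 422 416 413 416
  415 416 413 406 351 220 166 299]
 [422 405 411 406 405 410 410 413 414 417 435 467 490 486 460 425 413 414
  413 413 414 404 350 220 196 349]
 [403 402 411 413 412 414 416 416 413 423 469 536 558 550 50
[... 1311 characters left out ...]
60 571 574
  520 447 386 351 353 376 398 406]
 [415 414 414 413 418 430 462 505 545 585 596 561 493 461 462 484 506 456
  402 357 350 362 376 398 411 414]
 [416 416 416 422 449 501 563 611 624 633 636 623 588 553 502 436 401 365
  356 357 367 391 401 411 414 415]
 [415 418 425 463 527 601 628 647 645 642 636 614 572 503 421 368 354 362
  380 394 398 409 415 413 416 416]
 [429 452 490 551 606 640 646 646 641 619 585 527 454 393 354 348 374 393
  404 411 413 416 416 413 414 415]
 [502 552 592 621 641 648 645 630 597 543 466 409 368 351 353 363 396 412
  412 413 416 416 413 416 416 416]
 [602 627 641 649 648 639 614 562 484 420 374 365 371 376 390 396 410 413
  413 416 416 414 416 414 415 416]]
```

The pin top is at (228.2, 133.4) against the predicted (229.0, 133.6), so the gripper is right over it. I descend with 5 cm opening and narrow to 1.8 cm.

```bash
python3 -m inch '[[5,0,0,4,0,0,0],[5,0,0,8,0,0,0],[5,0,0,8,0,0,0],[1.8,0,0,8,0,0,0],[1.8,0,0,8,0,0,0],[1.8,0,0,8,0,0,0]]'
python3 - <<'E'
from h import *
print(get_obs()['finger_gap'],get_obs()['wrist_force'])
pv=np.array([.5645,.106]);p,R=tool();d=p[:2]-pv;h0=np.arctan2(d[1],d[0]);print(p,np.hypot(*d),np.degrees(h0))
he=np.radians(-77.2)-.03
for h in np.linspace(h0,he,11)[1:]:
    print(*go((*(pv+.060*np.array([np.cos(h),np.sin(h)])),p[2]),h+np.pi/2))
E
```

```text
time: 30.08
tool_pos: [0.6251, 0.1005, 0.1482]
ee_rot: [0.001, 0.738, 0.674, -0.0]
wrist_force: [-0.3, 0.1, 0.4]
finger_gap: 0.209
0.20935216142284263 [-0.27793137  0.14931069  0.4154614 ]
[0.62511295 0.10046743 0.14819794] 0.06086492260379981 -5.215334840517713
[-0.77 -0.14  0.  ] [0.001 0.002 0.129]
[-1.53 -0.28  0.  ] [0.001 0.002 0.258]
[-2.26 -0.53  0.  ] [0.002 0.002 0.386]
[-2.95 -0.86  0.  ] [0.002 0.001 0.515]
[-3.6  -1.29  0.  ] [0.002 0.001 0.644]
[-4.18 -1.79  0.01] [0.002 0.001 0.772]
[-4.7  -2.36  0.01] [0.002 0.001 0.901]
[-5.14 -2.99  0.01] [2.000e-03 1.000e-03 1.029e+00]
[-5.49 -3.68  0.01] [2.000e-03 1.000e-03 1.158e+00]
[-5.76 -4.41  0.  ] [2.000e-03 1.000e-03 1.287e+00]
```

```bash
python3 -m inch '[[1.8,-0.8,-0.15,0,0,0,0.13],[1.8,-1.55,-0.3,0,0,0,0.26],[1.8,-2.25,-0.55,0,0,0,0.39],[1.8,-2.95,-0.85,0,0,0,0.51],[1.8,-3.6,-1.3,0,0,0,0.64],[1.8,-4.2,-1.8,0,0,0,0.77],[1.8,-4.7,-2.35,0,0,0,0.9],[1.8,-5.15,-3,0,0,0,1.03],[1.8,-5.5,-3.7,0,0,0,1.16],[1.8,-5.7,-4.2,0,0,0,1.26],[1.8,-5.75,-4.35,0,0,0,1.29],[1.8,-5.75,-4.35,0,0,0,1.29]]'
python3 - <<'E'
from h import *
np.set_printoptions(precision=4,suppress=True)
pv=np.array([.5645,.106]);p,R=tool();d=p[:2]-pv;print(p,np.hypot(*d),np.degrees(np.arctan2(d[1],d[0])),get_obs()['wrist_force'],get_obs()['torque'])
uv={}
for n in('side','top'):
    snapshot(n)
    for r in nets.trace(n,'lens')[:2]:
        ys,xs=np.nonzero(r['pixels']);print(n,r['p'],r['bbox'],xs.mean(),ys.mean())
    print('pred lens',proj(n,(.5995,-.039,.127)))
E
```

```text
time: 31.58
tool_pos: [0.577, 0.0471, 0.1489]
ee_rot: [0.001, 0.995, 0.096, 0.001]
wrist_force: [1.0, -0.1, -0.3]
finger_gap: 0.211
[0.577  0.0471 0.1489] 0.0601820921322861 -78.04450964020921 [ 0.9864 -0.0629 -0.2925] [-0.0309 -0.1148  0.0279]
side 0.96 [205.5, 150.7, 279.6, 194.1] 250.4251700680272 172.75850340136054
pred lens [261.2307 177.6126]
top 0.9 [197.2, 169.9, 269.9, 204.0] 248.2673031026253 186.8651551312649
top 0.59 [129.2, 236.9, 151.8, 249.5] 140.44078947368422 240.96381578947367
pred lens [255.5931 185.9315]
```

No stop force yet. I nudge a few mm further until the stop is felt.

```bash
python3 -m inch '[[1.8,-0.2,0,0,0,0,0],[1.8,-0.2,0,0,0,0,0]]'; python3 -m inch '[[1.8,-0.2,0,0,0,0,0],[1.8,-0.2,0,0,0,0,0]]'
```

```text
time: 32.02
tool_pos: [0.5754, 0.0466, 0.1486]
ee_rot: [0.001, 0.995, 0.096, 0.001]
wrist_force: [4.1, -0.4, -1.2]
finger_gap: 0.212
time: 32.28
tool_pos: [0.5752, 0.0465, 0.1487]
ee_rot: [0.001, 0.995, 0.096, 0.003]
wrist_force: [13.7, 1.3, -6.8]
finger_gap: 0.21
```

The stop is felt (14 N). I back off, open, rise and retreat, then check.

```bash
python3 -m inch '[[1.8,0.3,0,0,0,0,0],[3,0.3,0,0,0,0,0],[4,0.3,0,0,0,0,0],[4,0.3,0,-4,0,0,0],[4,0.3,0,-9,0,0,0],[4,-4,0,-12,0,0,0],[4,-10,0,-12,0,0,0],[4,-16,-5,-12,0,0,0],[4,-18,-11,-12,0,0,0],[4,-18,-17,-12,0,0,0],[4,-18,-17,-12,0,0,0]]'
python3 - <<'E'
from h import *
np.set_printoptions(precision=4,suppress=True)
print(tool()[0],get_obs()['wrist_force']);uv={}
for n in('side','top'):
    im=snapshot(n);cv2.imwrite(f'pics/z_{n}.png',im[:,:,::-1])
    for r in nets.trace(n,'lens')[:1]: print(n,r['p'],r['bbox'])
    # dark frame: outer ellipse of the lens from the arm-free right/lower rim
    print(n,'pred lens',proj(n,(.5995,-.039,.127)),'pin',proj(n,(.5775,.0475,.174)))
    g=nets.trace(n,'housing')[:3];print([(round(r['p'],2),r['bbox']) for r in g],'housing pred',proj(n,(.4515,.309,.02)))
E
```

```text
time: 33.65
tool_pos: [0.3636, 0.1822, 0.2673]
ee_rot: [0.001, 0.995, 0.098, 0.004]
wrist_force: [0.4, -0.5, 0.2]
finger_gap: 0.468
[0.3636 0.1822 0.2673] [ 0.3628 -0.4996  0.2216]
side pred lens [261.2307 177.6126] pin [229.9551 151.7445]
[(0.61, [278.1, 169.6, 302.4, 193.3]), (0.52, [134.3, 159.9, 151.4, 182.0])] housing pred [140.0315 170.1527]
top 0.7 [200.1, 171.9, 269.6, 203.0]
top pred lens [255.5931 185.9315] pin [223.2559 190.3926]
[(0.81, [247.7, 142.3, 262.9, 161.3])] housing pred [139.2554 240.8294]
```

```bash
python3 -c "
from h import *
print(workorder.finish_job())"
```

```text
the job is handed in; nothing more can be done
None
```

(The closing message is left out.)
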